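# Gather the brass nuts in the lip corner of the fittings tote

## Task

The plumber wants the three loose brass nuts together at the pouring corner of the small grey tote. Take the tote by its handle with a light grip (its thin strap must never be squeezed with more than about 60 N per finger), lift it clear of the counter and tilt it well over, with the corner that has the pouring lip lowest, until all three nuts have slid into that corner, without spilling any or disturbing the things around it. Finish still holding the tote up, tilted and still, with the nuts in the corner: do not put it down or let go.

Things in the scene. Friction and masses are not known exactly. Their poses are not given: they have to be found in the camera images.
- tote: Open grey tote with overhead handle, 0.22-0.36 kg. Tray 190 (x) by 140 (y) by 55 mm high, walls and floor 4 mm. Origin: centre of underside, z up. At the +x +y corner, the pouring lip: walls 40 mm high over the last 36 mm and a 40 mm wide tongue sticking out 15 mm diagonally. Nuts slide on the floor at 12 degrees of slope, but along walls into the corner only with about 20 along both x and y.
- handle (a point): Middle of the tote's handle strap, 125 mm above the tote's origin; axes as the tote's. Strap: straight bar along x, 202 mm long, 14 mm thick (y), 26 mm tall (z 112 to 138 mm), on a post outside each short wall; 57 mm free between it and the tray rim. Grasp across y from above; 30 N per finger holds the tote well, over 60 N crushes the strap.
- lip_corner (a point): Inner corner of the tote under the pouring lip, at floor level: (91, 66, 4) mm in the tote's frame. This is the corner the nuts go to; axes as the tote's.
- nut0: Loose hexagonal brass nut lying flat in the tote, one of three alike: 26 mm across the corners (slides like a round disc of that size), 16 mm high, dark bore on top, 45 g. Origin: centre of its underside.
- nut1: Loose hexagonal brass nut lying flat in the tote, one of three alike: 26 mm across the corners (slides like a round disc of that size), 16 mm high, dark bore on top, 45 g. Origin: centre of its underside.
- nut2: Loose hexagonal brass nut lying flat in the tote, one of three alike: 26 mm across the corners (slides like a round disc of that size), 16 mm high, dark bore on top, 45 g. Origin: centre of its underside.
- soap: Bystander: upright soap bottle, 68 mm in diameter, 170 mm high, origin at the centre of its underside. Leave alone.
- roll: Bystander: toilet paper roll standing on end, 110 mm in diameter, 100 mm high, origin at the centre of its underside. Leave alone.
- mug: Bystander: white ceramic mug, 84 mm in diameter, 95 mm high, handle at its +y, origin at the centre of its underside. Leave alone.

How it is judged:
At the end, for the whole second after the job is handed in: Tote held in the air and still, underside centre and lip corner over 30 mm above the counter, touching no bystander, tilted 15 to 60 degrees, its x and y both dipping at least 5 degrees towards the lip corner; all three nuts at rest within 80 mm of that corner, not touched by the fingers (height (world z) of each of lip_corner, tote above 0.03 m and contact force between the fingers and tote above 1 N and angle between tote's own z axis and vertical between 0.25 and 1.05 rad and angle between tote's own x axis and vertical above 1.6508 rad and angle between tote's own y axis and vertical above 1.6508 rad and linear speed of each of tote, nut0, nut1, nut2 below 0.03 m/s and angular speed of tote below 0.15 rad/s and contact force between tote and soap below 0.3 N and contact force between tote and roll below 0.3 N and contact force between tote and mug below 0.3 N and distance between each of nut0, nut1, nut2 and lip_corner below 0.08 m and contact force between the fingers and nut0 below 0.1 N and contact force between the fingers and nut1 below 0.1 N and contact force between the fingers and nut2 below 0.1 N); the arm keeps its last pose, push and grip.
It fails at once if the handle is squeezed with more than 60 N per finger (contact force between the fingers and tote above 120 N).
It fails at once if a nut is spilled out of the tote (distance between any of nut0, nut1, nut2 and tote above 0.16 m).
It fails at once if a bystander is disturbed (distance of any of soap, roll, mug from where it was at the start of the episode above 0.02 m).
It also fails if it takes over 32 s, if anything falls off the work surface, if the arm or the gripper's body presses on something with over 40 N, if the wrist force passes 120 N, or if a joint passes its speed limit or range.

## Robot

A 6-joint arm with a two-finger parallel gripper is mounted at the origin on the work surface. World frame = base frame: x ahead of the robot, y to its left, z up, the work surface at z = 0. Lengths are in m, angles in rad, forces in N, time in s.
With the tool pointing down it reaches from about 0.425 to 1.125 m from the base axis. Payload 14.9 kg.
Tool frame: the origin (TCP) lies on the centre line of the jaws, within the pads' length; the fingertips stand 8 mm ahead of it and the grasp point (between the pads) lies 11 mm behind it (arm.tip_reach is the z of the fingertips in the tool frame, in m); z points along the fingers, y is the line along which they close (so a half turn about z gives the same grasp; the last joint's range is limited). The gripper opens to 91 mm and grips with 3 to 60 N. Pads are 32 mm wide; open, the fingers measure 118 mm over their backs; the gripper's body (76 mm by 178 mm) begins 60 mm behind the grasp point.
Start: joints at [-1.321, 0.379, 1.734, -0, 1.028, -0.033], TCP at [0.195, -0.672, 0.222] pointing down, gripper open.
Joint ranges: [-2.77, 2.77], [-0.74, 2.19], [0, 2.66], [-1.06, 4.2], [0.31, 2.87], [-3.08, 3.08]. Speed limits (rad/s): [1.89, 1.89, 2.39, 3.14, 3.14, 3.14].

## Interface

Orientations are given as a 3x3 rotation matrix whose columns are the frame's x, y, z axes.
In Python, from plant import arm gives the robot as it stands.
- The arm moves only by the tool drive_tool, never from a script. Its argument "increments" is a list of rows, each a list of 7 numbers: the opening, from -1 (shut) to 1 (fully open), then the shift along the tool's x, y, z in units of 40 mm (1.0 is 40 mm), then the turn, a rotation vector about the tool's x, y, z in units of 8 degrees (1.0 is 8 degrees). In form: [[gripper, dx, dy, dz, rx, ry, rz], ...]. A call has 1 to 10 rows; each row is the pose to reach, as a shift and turn from the pose commanded when the call began, along the tool's axes at that moment; what a row does not reach only later rows make up. A row lasts 1/8 s, in which the tool goes at most 62.5 mm and 10.7 degrees, less where a joint would pass 70% of its speed; a pose out of reach is approached as far as the arm can. A call with a gripper value outside its range is refused whole. The fingers move at their own pace and stop on an object; "grip_force" is the grip in N (left out, the last holds). Time passes only in rows, so rows that repeat a pose let the fingers close. It gives the time, the measured TCP pose, the force, the opening and the grip force at its end, in the units of the state.
- arm.get_obs(): the state, without advancing time (a new reading comes with each control period).
- arm.camera(name): name is "scene" or "top" or "wrist"; returns (picture, depth): 400x640x3 uint8, red, green, blue; 400x640 float32, m along the optical axis (not along the pixel's ray), 0 where there is no reading.
- arm.get_calibration(name): a dict with "fx", "fy", "cx", "cy" (pixels), "rvec" (rotation vector, rad) and "tvec" (3), from world to camera coordinates, as OpenCV has them; the wrist camera has in their place "T_tool_cam" (4x4, takes a point from camera to tool coordinates, whose origin is the TCP and whose axes are the flange's). Camera axes: x right, y down, z forward; pixel columns grow to the right and rows downward; lengths in m; the calibration is good to about 2 mm. A picture is of the moment at which its call begins: read the wrist's pose just before it. get_calibration takes no time and is no camera call.
- arm.close_job(): hands the job in; it is judged then, once.
The state is a dict: "t": time; "joint_positions": joint angles; "dq": joint speeds; "effort": joint torques, N m; "tool_pos": TCP position; "tool_rot": TCP orientation; "contact_force": force on the tool from outside, world axes, zero at the start; "ft_torque": the same for the moment, N m; "gripper_width": opening from 0.0 (shut) to 1.0 (fully open); "gripper_force": force on a finger pad.
Only numpy, scipy, OpenCV 4.12 (cv2) and the standard library are available. Lean on these libraries where they do the work, as an engineer would, in place of code of your own. Each camera call takes 0.05 s, during which the arm holds its last target. There are 200 camera calls.

## Working session

There is one attempt and no reset: what is moved stays moved. The work goes in short steps, Python scripts to look and compute and a tool call to move; the robot and the scene stay as the last step left them, time stands still between calls to the robot, and variables do not carry over. Pictures are saved under pics/ and viewed, at most 10 in all, crops included, and the job is handed in when it is done.

Besides the shell and the picture viewer there is one more tool, called after "Request:" in YAML: its name, and indented under it one key for each argument. drive_tool: Moves the arm, as the interface text tells. Its arguments: {"type":"object","properties":{"increments":{"type":"array","items":{"type":"array","items":{"type":"number"}}},"grip_force":{"type":"number"}},"required":["increments"]}

```bash
mkdir -p pics; cat > h.py <<'E'
import numpy as np, cv2
from plant import arm
def cam(n):
    c=arm.get_calibration(n); K=np.array([[c['fx'],0,c['cx']],[0,c['fy'],c['cy']],[0,0,1]])
    return c,K
def world(n,depth):
    c,K=cam(n); R=cv2.Rodrigues(np.array(c['rvec'],float))[0]; t=np.array(c['tvec'],float).ravel()
    v,u=np.mgrid[:depth.shape[0],:depth.shape[1]]
    P=np.stack([(u-K[0,2])/K[0,0]*depth,(v-K[1,2])/K[1,1]*depth,depth],-1)
    return (P-t)@R
E
python3 - <<'E'
from h import *
for n in("top","scene"):
    p,d=arm.camera(n); np.savez(f"pics/{n}0.npz",p=p,d=d); cv2.imwrite(f"pics/{n}0.png",p[...,::-1])
    W=world(n,d); np.save(f"pics/{n}W.npy",W); print(n,W[d>0].min(0),W[d>0].max(0))
o=arm.get_obs();print(o["tool_pos"],o["tool_rot"],o["t"],arm.tip_reach)
E
```

```text
top [ 0.04402865 -1.32529825 -0.77308608] [1.49231639 1.42066392 0.67619368]
scene [-2.35470055 -2.04504466 -0.78024743] [1.03257215 2.05783058 0.53327259]
[ 0.19523002 -0.67185027  0.2213112 ] [[ 9.60268900e-01  2.79076276e-01 -2.66648311e-04]
 [ 2.79076402e-01 -9.60268359e-01  1.01965450e-03]
 [ 2.85074451e-05 -1.05355776e-03 -9.99999445e-01]] 0.1 0.008
```

View pics/top0.png

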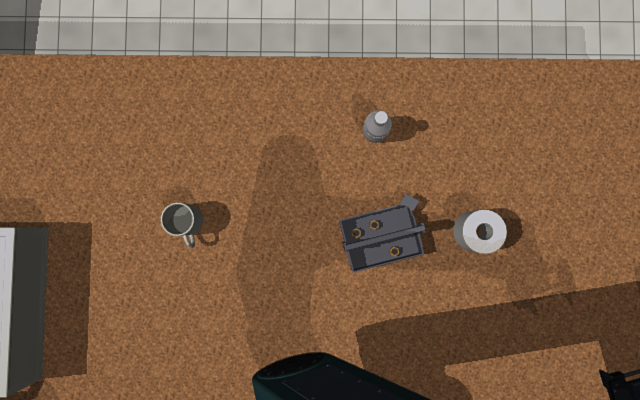

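View pics/scene0.png

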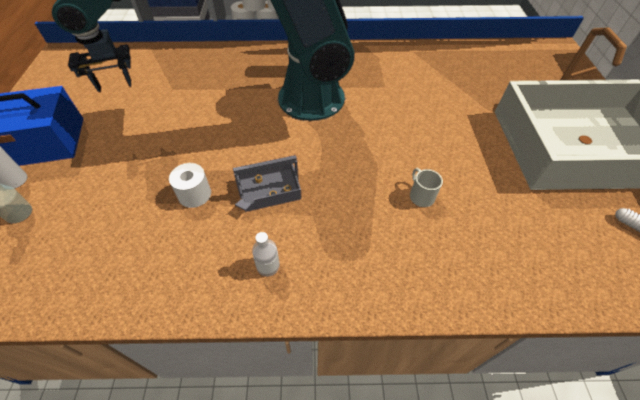

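The top view shows the tote at about (383,238), with its strap running from (345,245) to (423,229). The lip is at (410,202), the roll at (483,231), the soap at (378,125) and the mug at (180,220). So tote +x points image-right (about world −y).

```bash
python3 - <<'E'
from h import *
W=np.load("pics/topW.npy"); p=np.load("pics/top0.npz")["p"]
def box(u0,u1,v0,v1,z0,z1):
    w=W[v0:v1,u0:u1].reshape(-1,3); return w[(w[:,2]>z0)&(w[:,2]<z1)]
for n,b in dict(counter=(300,330,200,260,-.02,.02),soap=(355,395,105,145,.03,.3),roll=(450,510,205,255,.085,.12),mug=(155,205,198,250,.08,.11)).items():
    w=box(*b); print(n,len(w),w.min(0).round(3),w.max(0).round(3),np.median(w,0).round(3))
s=box(335,435,190,280,.125,.15); print("strap",len(s),np.median(s,0))
r=cv2.minAreaRect(s[:,:2].astype(np.float32)*1000); print(r)
t=box(335,435,190,280,.045,.062); print("rim",len(t)); print(cv2.minAreaRect(t[:,:2].astype(np.float32)*1000))
l=box(400,420,193,212,.02,.06); print("lip",np.median(l,0).round(3))
print(W[200:204,407:413,2].round(3))
# nuts: brass pixels
c=cv2.cvtColor(p,cv2.COLOR_RGB2HSV).astype(int)
m=np.zeros(p.shape[:2],np.uint8); m[205:270,340:425]=((c[...,1]>90)&(c[...,0]<30))[205:270,340:425]
m&=((W[...,2]>.012)&(W[...,2]<.03)).astype(np.uint8)
n,lab,st,ce=cv2.connectedComponentsWithStats(m)
for i in range(1,n):
    if st[i,4]>8: print("nut",ce[i].round(1),st[i,4],W[lab==i].mean(0).round(3))
E
```

```text
counter 1796 [ 0.422 -0.012 -0.008] [0.581 0.068 0.011] [0.502 0.027 0.001]
soap 697 [ 0.738 -0.165  0.031] [ 0.804 -0.098  0.178] [ 0.761 -0.128  0.118]
roll 1381 [ 0.449 -0.453  0.085] [ 0.556 -0.343  0.109] [ 0.503 -0.397  0.1  ]
mug 305 [0.462 0.327 0.08 ] [0.567 0.41  0.102] [0.519 0.362 0.094]
strap 508 [ 0.48615162 -0.14620504  0.13841343]
((485.21563720703125, -146.58226013183594), (22.991130828857422, 201.44357299804688), 14.96224594116211)
rim 493
((498.9732971191406, -151.64178466796875), (163.18670654296875, 218.5470428466797), 14.95710563659668)
lip [ 0.576 -0.22   0.044]
[[0.046 0.039 0.043 0.044 0.05  0.047]
 [0.045 0.044 0.043 0.044 0.042 0.045]
 [0.046 0.044 0.048 0.045 0.045 0.046]
 [0.042 0.04  0.047 0.046 0.047 0.047]]
nut [374.  224.4] 41 [ 0.517 -0.131  0.02 ]
nut [356.  232.5] 39 [ 0.495 -0.083  0.022]
nut [393.9 250.9] 41 [ 0.448 -0.184  0.021]
```

Request:
drive_tool:
  increments:
    - [1,0.5,-0.5,0,0,0,-0.5]
    - [1,1.6,-1.6,0,0,0,-1.7]
    - [1,2.7,-2.7,0,0,0,-2.9]
    - [1,3.8,-3.8,0,0,0,-4.0]
    - [1,4.9,-4.9,0,0,0,-5.2]
    - [1,6.0,-6.0,0,0,0,-6.4]
    - [1,7.1,-7.1,0,0,0,-7.6]
    - [1,8.2,-8.2,0,0,0,-8.7]
    - [1,9.3,-9.3,0,0,0,-9.9]
    - [1,10.2,-10.2,0,0,0,-10.7]
  grip_force: 35

```text
t: 1.35
tool_pos: [0.4739, -0.1644, 0.2219]
tool_rot: [[-0.21, 0.978, 0.0], [0.978, 0.21, 0.0], [0.0, 0.0, -1.0]]
contact_force: [0.8, 0.5, -0.5]
gripper_width: 1.0
gripper_force: 0.0
```

Request:
drive_tool:
  increments:
    - [1,0.4,0.4,0,0,0,-0.4]
    - [1,0.4,0.4,0.4,0,0,-0.4]
    - [1,0.4,0.4,1.0,0,0,-0.4]
    - [1,0.4,0.4,1.6,0,0,-0.4]
    - [1,0.4,0.4,2.2,0,0,-0.4]
    - [1,0.4,0.4,2.7,0,0,-0.4]
    - [1,0.4,0.4,2.7,0,0,-0.4]
    - [1,0.4,0.4,2.7,0,0,-0.4]

```text
t: 2.35
tool_pos: [0.4855, -0.1481, 0.1141]
tool_rot: [[-0.258, 0.966, -0.0], [0.966, 0.258, -0.0], [0.0, -0.0, -1.0]]
contact_force: [-0.4, -1.2, 0.4]
gripper_width: 1.004
gripper_force: 0.0
```

```bash
python3 - <<'E'
from h import *
p,d=arm.camera("wrist"); cv2.imwrite("pics/w1.png",p[...,::-1])
E
```

```text
(no output)
```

View pics/w1.png

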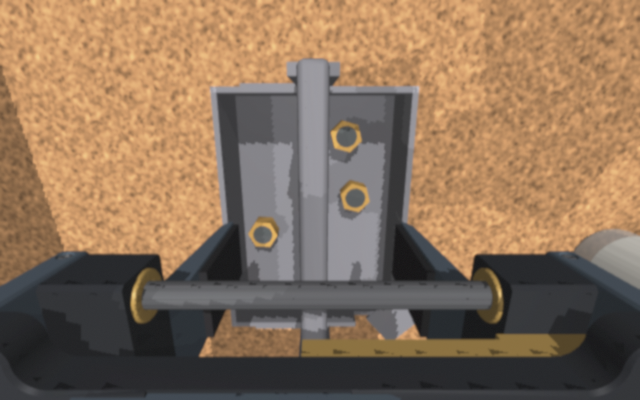

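The wrist view shows the strap (column 313) centred between the open fingers, with the nuts at (346,137), (354,197) and (263,233). Next I close the gripper and lift.

Request:
drive_tool:
  increments:
    - [-1,0,0,0,0,0,0]
    - [-1,0,0,0,0,0,0]
    - [-1,0,0,0,0,0,0]
    - [-1,0,0,0,0,0,0]
    - [-1,0,0,0,0,0,0]
    - [-1,0,0,0,0,0,0]
    - [-1,0,0,0,0,0,0]
    - [-1,0,0,0,0,0,0]
  grip_force: 35

```text
t: 3.4
tool_pos: [0.4854, -0.1476, 0.1139]
tool_rot: [[-0.259, 0.966, -0.001], [0.966, 0.259, 0.0], [0.0, -0.001, -1.0]]
contact_force: [-4.0, -0.8, 5.4]
gripper_width: 0.157
gripper_force: 6.0
```

Request:
drive_tool:
  increments:
    - [-1,0,0,0,0,0,0]
    - [-1,0,0,0,0,0,0]
    - [-1,0,0,0,0,0,0]
    - [-1,0,0,0,0,0,0]

```text
t: 3.9
tool_pos: [0.4856, -0.1476, 0.1139]
tool_rot: [[-0.259, 0.966, -0.0], [0.966, 0.259, 0.0], [0.0, -0.0, -1.0]]
contact_force: [-0.3, -1.8, -4.0]
gripper_width: 0.151
gripper_force: 35.0
```

Firm at 35 N. Next a slow lift of 200 mm.

Request:
drive_tool:
  increments:
    - [-1,0,0,-0.1,0,0,0]
    - [-1,0,0,-0.4,0,0,0]
    - [-1,0,0,-0.9,0,0,0]
    - [-1,0,0,-1.5,0,0,0]
    - [-1,0,0,-2.2,0,0,0]
    - [-1,0,0,-3.0,0,0,0]
    - [-1,0,0,-3.8,0,0,0]
    - [-1,0,0,-4.5,0,0,0]
    - [-1,0,0,-4.9,0,0,0]
    - [-1,0,0,-5.0,0,0,0]

```text
t: 5.15
tool_pos: [0.4858, -0.1477, 0.3148]
tool_rot: [[-0.259, 0.966, 0.001], [0.966, 0.259, -0.0], [-0.001, 0.001, -1.0]]
contact_force: [-0.5, 0.2, -5.0]
gripper_width: 0.15
gripper_force: 35.0
```

Request:
drive_tool:
  increments:
    - [-1,0,0,0,0.05,0.05,0]
    - [-1,0,0,0,0.2,0.2,0]
    - [-1,0,0,0,0.4,0.4,0]
    - [-1,0,0,0,0.6,0.6,0]
    - [-1,0,0,0,0.8,0.8,0]
    - [-1,0,0,0,1.0,1.0,0]
    - [-1,0,0,0,1.2,1.2,0]
    - [-1,0,0,0,1.4,1.4,0]
    - [-1,0,0,0,1.6,1.6,0]
    - [-1,0,0,0,1.7,1.7,0]

```text
t: 6.4
tool_pos: [0.4858, -0.1477, 0.3138]
tool_rot: [[-0.224, 0.931, -0.287], [0.946, 0.279, 0.166], [0.234, -0.234, -0.944]]
contact_force: [0.5, -0.5, -4.7]
gripper_width: 0.152
gripper_force: 35.0
```

Request:
drive_tool:
  increments:
    - [-1,0,0,0,0.1,0.1,0]
    - [-1,0,0,0,0.3,0.3,0]
    - [-1,0,0,0,0.5,0.5,0]
    - [-1,0,0,0,0.7,0.7,0]
    - [-1,0,0,0,0.9,0.9,0]
    - [-1,0,0,0,1.1,1.1,0]
    - [-1,0,0,0,1.3,1.3,0]
    - [-1,0,0,0,1.5,1.5,0]
    - [-1,0,0,0,1.6,1.6,0]
    - [-1,0,0,0,1.7,1.7,0]

```text
t: 7.65
tool_pos: [0.4857, -0.1477, 0.3139]
tool_rot: [[-0.126, 0.833, -0.539], [0.889, 0.336, 0.311], [0.44, -0.44, -0.782]]
contact_force: [0.6, 0.2, -3.7]
gripper_width: 0.151
gripper_force: 35.0
```

```bash
python3 - <<'E'
from h import *
for n in("wrist","top","scene"):
    p,d=arm.camera(n); np.savez(f"pics/{n}2.npz",p=p,d=d)
    if n=="top": p=cv2.resize(p[150:300,300:540],None,fx=3,fy=3)
    if n=="scene": p=cv2.resize(p[60:260,150:350],None,fx=3,fy=3)
    cv2.imwrite(f"pics/{n}2.png",p[...,::-1])
o=arm.get_obs();print(o["tool_pos"],o["tool_rot"],o["joint_positions"])
E
```

```text
[ 0.48570686 -0.14766169  0.31385945] [[-0.12592369  0.83298506 -0.53877556]
 [ 0.88918431  0.33558677  0.31101894]
 [ 0.43988008 -0.43990613 -0.78293557]] [-0.38521459  0.28990789  1.7848905   0.0870275   1.73294526 -0.66271805]
```

View pics/wrist2.png

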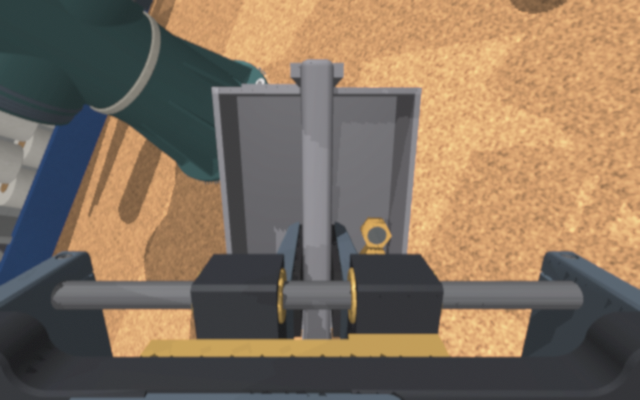

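View pics/scene2.png

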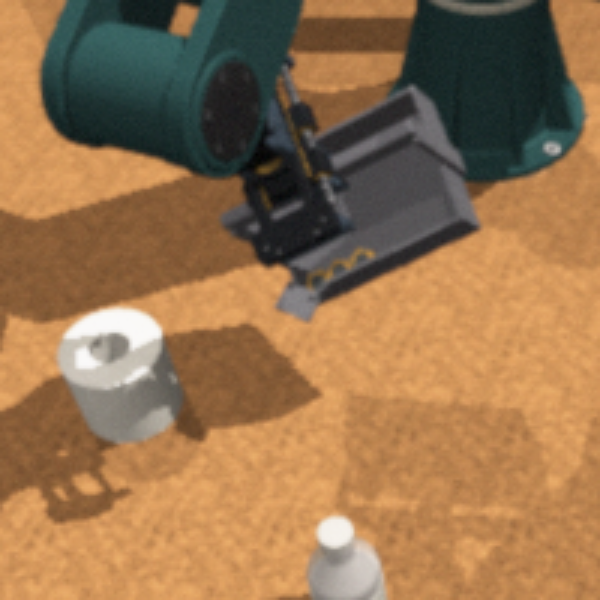

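The wrist view shows one nut at (376,235), with the tote still square in the grip. The scene crop shows three nuts in a row along the +y wall, from the lip at about (318,278) to (365,253). I'll measure how far they are from the corner.

```bash
cat > m.py <<'E'
from h import *
def go(names,tag):
  o=arm.get_obs(); R=np.array(o["tool_rot"]); t=np.array(o["tool_pos"])
  for n in names:
    z=np.load(f"pics/{n}{tag}.npz"); p,d=z["p"],z["d"]
    c,K=cam(n)
    if n=="wrist":
        T=np.array(c["T_tool_cam"]); v,u=np.mgrid[:400,:640]
        ray=np.stack([(u-K[0,2])/K[0,0],(v-K[1,2])/K[1,1],np.ones(u.shape)],-1)@T[:3,:3].T; o0=T[:3,3]
    else:
        Rc=cv2.Rodrigues(np.array(c['rvec'],float))[0]; tc=np.array(c['tvec'],float).ravel()
        v,u=np.mgrid[:400,:640]
        ray=np.stack([(u-K[0,2])/K[0,0],(v-K[1,2])/K[1,1],np.ones(u.shape)],-1)@Rc@R; o0=R.T@(-Rc.T@tc-t)
    F=np.array([-1,1,-1]); off=np.array([0,0,.114])   # tool -> tote
    ray=ray*F; o0=o0*F+off
    D=o0+ray*d[...,None]                      # depth points, tote frame
    P=o0+ray*((.020-o0[2])/ray[...,2])[...,None]  # on plane of nut tops
    inside=(np.abs(D[...,0])<.1)&(np.abs(D[...,1])<.075)&(d>0)
    fl=inside&(D[...,2]<.03)&(np.abs(D[...,1])<.05); 
    print(n,"floor z by x:",[(x,np.median(D[fl&(abs(D[...,0]-x)<.01)][:,2]).round(4)) for x in(-.08,-.04,0,.04) if (fl&(abs(D[...,0]-x)<.01)).sum()>5])
    h=cv2.cvtColor(p,cv2.COLOR_RGB2HSV).astype(int)
    m=(inside&(D[...,2]<.05)&(h[...,1]>90)&(h[...,0]<30)).astype(np.uint8)
    k,lab,st,ce=cv2.connectedComponentsWithStats(m,connectivity=8)
    for i in range(1,k):
        if st[i,4]>5: 
            q=P[lab==i]; print(" brass",ce[i].round(1),st[i,4],"mid",((q.min(0)+q.max(0))/2).round(3)[:2],"x",q[:,0].min().round(3),q[:,0].max().round(3),"depthz",np.median(D[lab==i][:,2]).round(3))
E
python3 -c "
from m import go
go(['wrist','top','scene'],2)"
```

```text
wrist floor z by x: [(-0.08, np.float64(0.0054)), (-0.04, np.float64(0.0054)), (0, np.float64(0.0054)), (0.04, np.float64(0.0056))]
 brass [374.1 235. ] 580 mid [0.027 0.053] x 0.011 0.044 depthz 0.021
top floor z by x: [(-0.08, np.float64(-0.3304)), (-0.04, np.float64(-0.2867)), (0, np.float64(-0.2715)), (0.04, np.float64(-0.2627))]
 brass [384.9 243.6] 10 mid [0.04  0.038] x 0.034 0.045 depthz 0.011
 brass [375.9 244.9] 15 mid [0.015 0.039] x 0.005 0.024 depthz 0.012
 brass [321.7 321.6] 3968 mid [-0.158 -0.103] x -0.249 -0.067 depthz -0.301
scene floor z by x: [(-0.08, np.float64(-0.3189)), (-0.04, np.float64(0.003)), (0, np.float64(0.0035)), (0.04, np.float64(-0.2375))]
 brass [308.2 146.9] 1580 mid [-0.039  0.098] x -0.166 0.088 depthz -0.28
 brass [263. 148.] 60 mid [0.053 0.046] x 0.014 0.092 depthz 0.02
```

The row spans x = 14 to 92 mm, which matches three touching nuts reaching the corner. The farthest centre is about 66 mm from it, under the 80 mm limit, and the floor plane shows the tote has not slipped in the grip. I'll let it settle, then hand in.

Request:
drive_tool:
  increments:
    - [-1,0,0,0,0,0,0]
    - [-1,0,0,0,0,0,0]
    - [-1,0,0,0,0,0,0]
    - [-1,0,0,0,0,0,0]
    - [-1,0,0,0,0,0,0]
    - [-1,0,0,0,0,0,0]
    - [-1,0,0,0,0,0,0]
    - [-1,0,0,0,0,0,0]

```text
t: 8.8
tool_pos: [0.4857, -0.1476, 0.3139]
tool_rot: [[-0.126, 0.833, -0.539], [0.889, 0.336, 0.311], [0.44, -0.44, -0.783]]
contact_force: [-0.0, 0.6, -4.8]
gripper_width: 0.151
gripper_force: 35.0
```

```bash
python3 - <<'E'
from m import *
for n in("wrist","scene"):
    p,d=arm.camera(n); np.savez(f"pics/{n}3.npz",p=p,d=d)
go(["wrist","scene"],3)
print(arm.close_job())
E
```

```text
wrist floor z by x: [(-0.08, np.float64(0.0053)), (-0.04, np.float64(0.0053)), (0, np.float64(0.0054)), (0.04, np.float64(0.0056))]
 brass [374.2 235. ] 583 mid [0.027 0.053] x 0.011 0.044 depthz 0.021
scene floor z by x: [(-0.08, np.float64(-0.3196)), (-0.04, np.float64(0.0033)), (0, np.float64(0.0037)), (0.04, np.float64(-0.2388))]
 brass [308.1 146.9] 1589 mid [-0.039  0.099] x -0.165 0.088 depthz -0.279
 brass [262.6 148.2] 64 mid [0.053 0.046] x 0.014 0.092 depthz 0.02
the job is handed in; nothing more can be done
None
```

I handed the job in at about 9 s, with no verdict returned: the tote is held up and still at about 38° with a 35 N grip, and all three nuts lie in a row at the lip corner, the farthest about 66 mm from it (limit 80 mm).

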